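# Load, close, clamp and start the sample shaker

## Task

Take the blocky piece of broken concrete, set it down (do not drop it) inside the chamber of the sample shaker and let go, then swing the hinged lid fully shut. Then push the hold-down clamp over its centre so that it snaps down across the lid, and last press the raised end of the rocker switch so that it snaps over to on. Leave the round cobble and the glass jar where they are.

Things in the scene. Friction and masses are not known exactly. Their poses are not given: they have to be found in the camera images.
- shaker: Fixed bench shaker: grey base plate 300 x 220 mm carrying an open square steel chamber, 180 x 180 mm outside, 5 mm walls, inner floor 25 mm and rim 100 mm above the table. Origin: on the table under the chamber's centre. z up; +x points from the chamber towards the lid's hinge; the clamp stands on the -x side; y runs along the hinge. It stands so that the lid hinge is on the robot's left, the clamp on its right, give or take 0.3 rad.
- lid (a joint): Angle of the flat aluminium lid, rad: 0 = shut on the rim, about 1.6 to 1.8 = standing open; grows as it opens. Stiff friction hinge: it stays where it is left; about 2 to 4 N at its free edge moves it. 190 mm from hinge to free edge, 184 mm wide, 6 mm thick (middle of the sheet 4 mm above the hinge line when shut).
- lid_hinge (a point): Middle of the lid's hinge line, fixed, 95 mm to +x of the shaker's origin and 100 mm above the table.
- lid_edge (a point): Middle of the lid's free edge, moves with the lid; 190 mm from the hinge line.
- clamp (a joint): Angle of the hold-down clamp, rad: 0 = released, leaning 0.6 rad away from the chamber (start), 0.6 = arm upright (its centre), 2.12 = snapped down flat over the lid. A spring throws it to one end or the other from either side of upright; 1 to 3 N at the crossbar moves it. It turns about a line along the shaker's y.
- clamp_pivot (a point): Clamp pivot, fixed, 130 mm to -x of the shaker's origin, 120 mm above the table, between two bracket plates.
- clamp_bar (a point): Middle of the black crossbar at the top of the clamp arm, 110 mm from the pivot; bar 80 mm long along the shaker's y, 18 mm thick; moves with the clamp. The arm under it is 22 mm wide.
- rocker (a joint): Angle of the big rocker switch, rad: 0 = off (start), 0.22 = centre, 0.44 = on. A spring snaps it to either end past the centre; about 4 N on the raised end moves it.
- rocker_on_end (a point): On the top face of the rocker's on end, 33 mm along from the pivot, moves with the rocker. Raised at the start (about 70 mm above the table); press it down about 14 mm for on. The rocker is a black shallow V, 82 mm long, 42 mm wide, with a small white bar on its on end, atop a fixed grey box 110 x 70 x 46 mm with 12 mm cheeks along the rocker's sides (outer span 57 mm).
- rocker_pivot (a point): Middle of the rocker's pivot line, fixed, 53 mm above the table; x points level to the on end. The box may face any way.
- lump_center (a point): Centre of the loose blocky piece of concrete, 98 mm long (x) x 48 mm wide (y) x 44 mm high (z), about 0.42 kg, lying flat; the centre is 22 mm above its underside. Grasp it across its 48 mm width.
- cobble: Bystander: loose round grey cobble, 82 mm across, 55 mm high; origin under its centre. Leave it.
- jar: Bystander: open glass jar, 90 mm across, 130 mm high; origin under its centre. Leave it.
Things that resemble listed ones, but are neither listed nor needed, are in the scene too. What is shaped like the part that bears rocker but blue, pink or yellow is not meant.

How it is judged (in metres and radians):
On the way, in this order (a step that is already met when the one before it is completed fails the run):
1. the concrete piece lies inside the chamber, released, with the lid still open (x of lump_center in the frame of shaker between -0.085 and 0.085 m and y of lump_center in the frame of shaker between -0.085 and 0.085 m and z of lump_center in the frame of shaker below 0.08 m and contact force between lump and the fingers below 0.1 N and linear speed of lump below 0.03 m/s), for 0.2 s.
2. the lid is shut (value of joint lid below 0.07 rad), for 0.2 s.
3. the clamp has snapped down over the shut lid (value of joint clamp above 2 rad and value of joint lid below 0.07 rad), for 0.2 s.
4. the rocker has snapped to on (value of joint rocker above 0.38 rad), for 0.2 s.
At the end, for the whole second after the job is handed in: The concrete piece lies at rest inside the chamber (centre within its walls and below 80 mm), the lid is shut (under 0.07 rad), the clamp is down over it (over 2.0 rad), and the rocker is on (over 0.38 rad) (all of step 3 and x of lump_center in the frame of shaker between -0.085 and 0.085 m and y of lump_center in the frame of shaker between -0.085 and 0.085 m and z of lump_center in the frame of shaker below 0.08 m and linear speed of lump below 0.03 m/s and value of joint rocker above 0.38 rad); the robot touches nothing.
It fails at once if the concrete piece is dropped (it falls freely at over 0.8 m/s, about 33 mm) (linear speed of lump above 0.8 m/s and contact force between lump and the fingers below 0.1 N).
It fails at once if the cobble is moved by over 30 mm (distance of cobble from where it was at the start of the episode above 0.03 m).
It fails at once if the jar is moved by over 30 mm (distance of jar from where it was at the start of the episode above 0.03 m).
It fails at once if the jar is tipped by over 0.4 rad (angle between jar's own z axis and vertical above 0.4 rad).
It also fails if it takes over 72 s, if anything falls off the work surface, if the arm or the gripper's body presses on something with over 40 N, if the wrist force passes 120 N, or if a joint passes its speed limit or range.

## Robot

A 7-joint arm with a two-finger parallel gripper is mounted at the origin on the work surface. World frame = base frame: x ahead of the robot, y to its left, z up, the work surface at z = 0. Lengths are in mm, angles in rad, forces in N, time in s.
With the tool pointing down it reaches from about 400 to 875 mm from the base axis. Payload 19.3 kg.
Tool frame: the origin (TCP) lies on the front face of the gripper's body, between the roots of the fingers; the fingertips stand 73 mm ahead of it and the grasp point (between the pads) lies bot.pinch_z ahead of it (bot.pinch_z is the distance from the TCP to the grasp point, in mm); z points along the fingers, y is the line along which they close (so a half turn about z gives the same grasp; the last joint's range is limited). The gripper opens to 85 mm and grips with 20 to 120 N. Pads are 22 mm wide; open, the fingers measure 114 mm over their backs; the gripper's body (76 mm by 85 mm) begins 54 mm behind the grasp point. The pads swing forward as they close: fully open they stand 13 mm farther back than shut.
Start: joints at [1.071, 0.521, -0.036, 1.599, 0.021, 1.021, -0.113], TCP at [260.403, -568.161, 303.891] pointing down, gripper open.
Joint ranges: [-2.91, 2.91], [-0.3, 2.13], [-1.5, 1.42], [0.17, 2.43], [-1.26, 4.41], [0.16, 1.93], [-2.52, 2.52]. Speed limits (rad/s): [1.89, 1.89, 2.39, 2.39, 3.01, 3.01, 3.01].

## Interface

Orientations are given as a rotation vector (axis times angle).
In Python, from workcell import bot gives the robot as it stands. The module is installed in compiled form; this text tells all that it offers.
- The arm moves only by the tool jog_arm, never from a script. Its argument "increments" is a list of rows, each a list of 7 numbers: the shift along the tool's x, y, z in cm, then the turn, a rotation vector about the tool's x, y, z in rad, then the opening, from -1 (shut) to 1 (fully open). A call has 1 to 10 rows; each row is the pose to reach, as a shift and turn from the pose commanded when the call began, along the tool's axes at that moment; what a row does not reach only later rows make up. A row lasts 1/8 s, in which the tool goes at most 62.5 mm and 10.7 degrees, less where a joint would pass 70% of its speed; a pose out of reach is approached as far as the arm can. A call with a gripper value outside its range is refused whole. The fingers move at their own pace and stop on an object; "squeeze" is the grip in N (left out, the last holds). Time passes only in rows, so rows that repeat a pose let the fingers close. It gives the time, the measured TCP pose, the force, the opening and the grip force at its end, in the units of the state.
- bot.observe(): the state, without advancing time (a new reading comes with each control period).
- bot.grab_frame(name): name is "scene" or "top"; returns the picture (400x640x3 uint8, red, green, blue); there is no depth.
- bot.camera_params(name): a dict with "intrinsics" (3x3 intrinsics, pixels), "xyz" and "attitude" of the camera in the world. Camera axes: x right, y down, z forward; pixel columns grow to the right and rows downward; lengths in mm; the calibration is good to about 2 mm. A picture is of the moment at which its call begins. camera_params takes no time and is no camera call.
- bot.hand_in(): hands the job in; it is judged then, once.
The state is a dict: "t": time; "qpos": joint angles; "qvel": joint speeds; "effort": joint torques, N m; "ee_pos": TCP position; "tool_rot": TCP orientation; "ft_force": force on the tool from outside, world axes, zero at the start; "torque": the same for the moment, N m; "gripper_width": opening from 0.0 (shut) to 1.0 (fully open); "grasp_force": force on a finger pad.
Only numpy, scipy, OpenCV 4.12 (cv2) and the standard library are available. Lean on these libraries where they do the work, as an engineer would, in place of code of your own. Each camera call takes 0.05 s, during which the arm holds its last target. There are 200 camera calls.

## Working session

There is one attempt and no reset: what is moved stays moved. The work goes in short steps, Python scripts to look and compute and a tool call to move; the robot and the scene stay as the last step left them, time stands still between calls to the robot, and variables do not carry over. Pictures are saved under pics/ and viewed, at most 12 in all, crops included, and the job is handed in when it is done.

Besides the shell and the picture viewer there is one more tool, called after "Request:" in YAML: its name, and indented under it one key for each argument. jog_arm: Moves the arm, as the interface text tells. Its arguments: {"type":"object","properties":{"increments":{"type":"array","items":{"type":"array","items":{"type":"number"}}},"squeeze":{"type":"number"}},"required":["increments"]}

```bash
mkdir -p pics; python3 - <<'E'
from workcell import bot
import cv2
for n in("scene","top"):
    cv2.imwrite(f"pics/{n}0.png",bot.grab_frame(n)[:,:,::-1]); p=bot.camera_params(n); print(n,p)
s=bot.observe(); print(s, bot.pinch_z)
E
```

```text
scene {'intrinsics': array([[428.39722983,   0.        , 321.89828892],
       [  0.        , 428.39722983, 202.60502124],
       [  0.        ,   0.        ,   1.        ]]), 'xyz': array([1370.29094607, -410.23777742, 1112.64226525]), 'attitude': array([-2.03603834, -1.37859922,  0.55000127])}
top {'intrinsics': array([[434.46999053,   0.        , 319.03024068],
       [  0.        , 434.46999053, 193.08377027],
       [  0.        ,   0.        ,   1.        ]]), 'xyz': array([ 401.04000635,  -70.48127432, 1348.86059568]), 'attitude': array([-2.19876972,  2.15919091, -0.10112968])}
{'t': 0.1, 'qpos': array([ 1.07080536,  0.52197806, -0.03630677,  1.59993197,  0.02120408,
        1.02107653, -0.11282585]), 'qvel': array([-0.00346068, -0.00058028, -0.00241862, -0.00037065, -0.0012271 ,
        0.00081755, -0.00085142]), 'effort': array([ 4.87631405e-03, -9.28465819e+01,  1.98440641e+00, -3.70523000e+01,
        1.81253662e-02,  5.31374637e-03,  7.77495461e-05]), 'ee_pos': array([ 260.29985849, -567.97928927,  303.37555143]), 'tool_rot': array([-3.06840709e+00, -6.69642945e-01,  4.63802394e-04]), 'ft_force': array([-0.55071786, -0.30593992,  0.27360032]), 'torque': array([-0.02921282,  0.00041674, -0.00023037]), 'grasp_force': 0.0, 'gripper_width': 0.9979096197891141} 53.900000000000006
```

View pics/scene0.png

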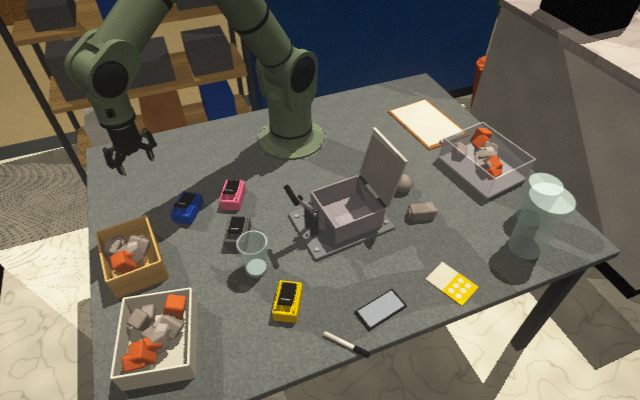

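View pics/top0.png

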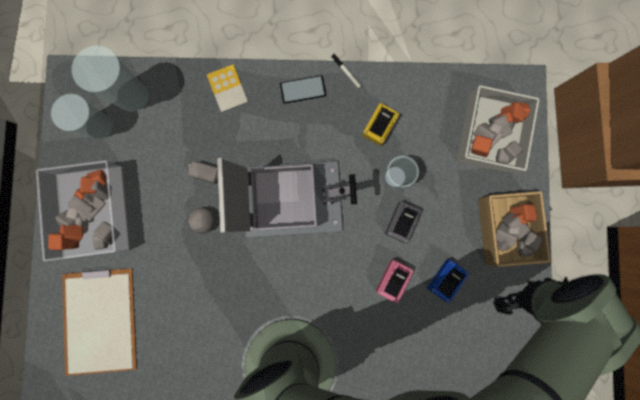

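Scene: the concrete lump is at about (421,212), beyond the open lid, with the cobble at (403,185). The jar is at (255,255) and the black rocker at (236,233). Top: lump (202,171), cobble (203,219), chamber (283,197), clamp bar (376,182), jar (403,171), rocker (405,221). I'll zoom in.

```bash
cat > h.py <<'E'
import numpy as np, cv2
from scipy.spatial.transform import Rotation as R
from workcell import bot
def ray(n,px):
    p=bot.camera_params(n); d=np.linalg.inv(p["intrinsics"])@[px[0],px[1],1]
    return np.array(p["xyz"]), R.from_rotvec(p["attitude"]).apply(d)
def onz(n,px,z):
    o,d=ray(n,px); return (o+d*(z-o[2])/d[2]).round(1)
def tri(a,b):
    o1,d1=ray("scene",a); o2,d2=ray("top",b)
    s=np.linalg.lstsq(np.c_[d1,-d2],o2-o1,rcond=None)[0]
    p,q=o1+s[0]*d1,o2+s[1]*d2; return ((p+q)/2).round(1),np.linalg.norm(p-q).round(1)
def crop(src,x,y,w,h,k,out):
    im=cv2.imread(src)[y:y+h,x:x+w]; cv2.imwrite(out,cv2.resize(im,None,fx=k,fy=k,interpolation=cv2.INTER_CUBIC))
E
python3 - <<'E'
from h import *
crop("pics/top0.png",180,140,260,130,3,"pics/t1.png")
crop("pics/scene0.png",210,120,240,170,3.3,"pics/s1.png")
E
```

```text
(no output)
```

View pics/t1.png

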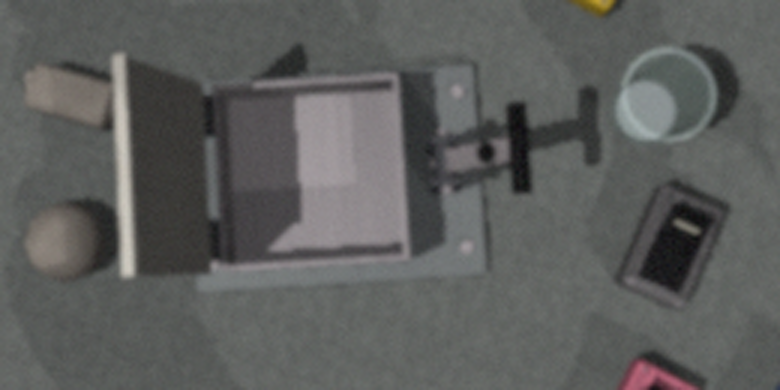

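View pics/s1.png

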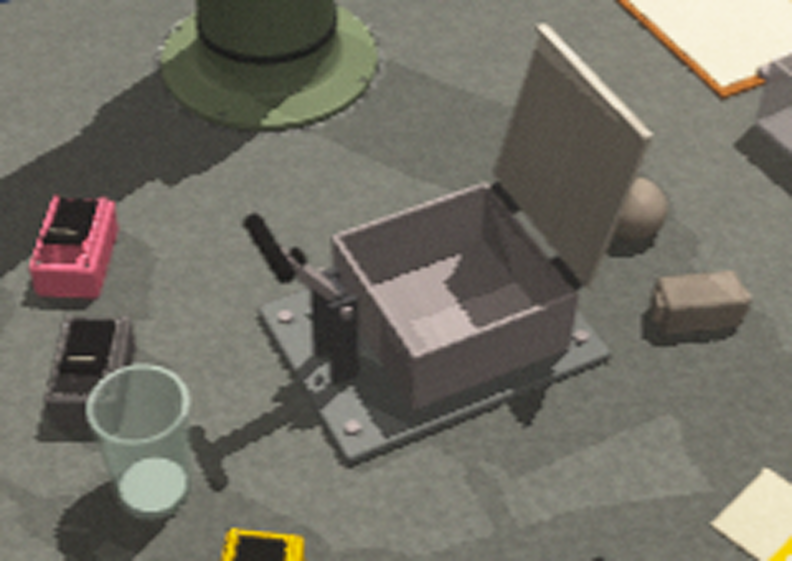

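Crops: the lump outline is at t1 (28,68)-(108,125), with its right end at the lid edge. The lid's top edge runs (118,55)-(128,275), the chamber rim spans (215,85)-(408,262), and the clamp bar runs (516,103)-(522,190). The rocker's white bar is at (687,227) in t1 and (88,358) in s1.

```bash
python3 - <<'E'
from h import *
T=lambda u,v:(180+u/3,140+v/3)
S=lambda u,v:(210+u/3.3,120+v/3.3)
print("lid near(+x)",tri(S(648,135),T(118,55)),"far",tri(S(540,27),T(128,275)))
print("bar",tri(S(287,275),T(516,103)),tri(S(248,215),T(522,190)))
print("rim clampside", tri(S(415,355),T(401,75)),tri(S(337,238),T(408,262)))
print("rim hinge near scene",onz("scene",S(575,290),100),onz("top",T(215,85),100),"far",onz("scene",S(490,185),100),onz("top",T(212,268),100))
print("base plate corners", [onz("top",T(*p),8) for p in((477,65),(487,270),(200,290))],[onz("scene",S(*p),8) for p in((350,462),(262,308),(608,352))])
print("white",tri(S(88,358),T(687,227)))
print("rocker box top corners",[onz("top",T(*p),58) for p in((673,183),(728,206),(680,304),(622,280))])
print("lump top T",[onz("top",T(*p),44) for p in((28,68),(108,80),(105,125),(28,108))])
print("lump S",[onz("scene",S(*p),44) for p in((657,283),(735,270),(748,300),(668,312))],"bottom",[onz("scene",S(*p),0) for p in((662,335),(748,317))])
print("jar base",onz("top",T(645,110),5),onz("scene",S(152,485),5),"rim",onz("top",T(668,95),130),onz("scene",S(140,400),130))
print("cobble",onz("top",T(62,240),27),onz("scene",S(640,210),27))
E
```

```text
lid near(+x) (array([576.5, 173.2, 282.8]), np.float64(0.2)) far (array([395.4, 157.9, 280. ]), np.float64(2.2))
bar (array([ 552.4, -162. ,  209.6]), np.float64(0.5)) (array([ 474.7, -169.6,  215.6]), np.float64(4.7))
rim clampside (array([593.1, -57. ,  99.1]), np.float64(4.1)) (array([413. , -66.8,  89.8]), np.float64(4.7))
rim hinge near scene [576.3 121.8 100. ] [579.1 120.5 100. ] far [409.8 108.6 100. ] [403.  117.8 100. ]
base plate corners [array([ 618.3, -136.9,    8. ]), array([ 406.2, -150.1,    8. ]), array([380.5, 143.2,   8. ])] [array([ 623.6, -132.9,    8. ]), array([ 404.9, -147.1,    8. ]), array([593.5, 161.4,   8. ])]
white (array([ 452.6, -340.3,   65.2]), np.float64(5.9))
rocker box top corners [array([ 495.4, -330.8,   58. ]), array([ 473.6, -385.5,   58. ]), array([ 376. , -337.8,   58. ]), array([ 398.5, -280.5,   58. ])]
lump top T [array([600.9, 318.1,  44. ]), array([590.2, 237. ,  44. ]), array([544.5, 238.3,  44. ]), array([560.2, 316.3,  44. ])]
lump S [array([555.1, 234.4,  44. ]), array([569.1, 319.1,  44. ]), array([610.5, 308.8,  44. ]), array([594.5, 224.6,  44. ])] bottom [array([588.3, 228.8,   0. ]), array([600. , 325.3,   0. ])]
jar base [ 574.9 -312.3    5. ] [ 576.8 -315.4    5. ] rim [ 573.4 -311.5  130. ] [ 574.9 -311.3  130. ]
cobble [428.6 281.2  27. ] [438.7 282.4  27. ]
```

```bash
cat >> h.py <<'E'
def go(*targets):
    "print increments for tool-down targets (x,y,z of TCP mm, heading of tool y axis rad), from the present pose"
    s=bot.observe(); C=R.from_rotvec(s["tool_rot"])
    print("t",round(s["t"],2),"pos",s["ee_pos"].round(1),"F",s["ft_force"].round(1),"w",round(s["gripper_width"],3),"gf",round(s["grasp_force"],1))
    for x,y,z,a in targets:
        d=C.inv().apply(np.array([x,y,z])-s["ee_pos"])/10
        yv=np.array([np.cos(a),np.sin(a),0]); zv=np.array([0,0,-1.]); T=R.from_matrix(np.c_[np.cross(yv,zv),yv,zv])
        print(d.round(2),(C.inv()*T).as_rotvec().round(3))
E
python3 - <<'E'
from h import *
go((440,-140,420,-.65),(573,275,420,-.166),(573,275,200,-.166))
E
```

```text
t 0.1 pos [ 260.3 -568.   303.4] F [-0.6 -0.3  0.3] w 0.998 gf 0.0
[ 34.17 -31.43 -11.63] [-0.001 -0.    -0.491]
[ 63.55 -63.62 -11.6 ] [-0.001 -0.    -0.975]
[ 63.55 -63.59  10.4 ] [-0.001 -0.    -0.975]
```

Request:
jog_arm:
  increments:
    - [0, 0, -6, 0, 0, 0, 1]
    - [4, -3.5, -11.6, 0, 0, -0.06, 1]
    - [9, -8, -11.6, 0, 0, -0.13, 1]
    - [14, -12.5, -11.6, 0, 0, -0.2, 1]
    - [19, -17, -11.6, 0, 0, -0.27, 1]
    - [24, -21.5, -11.6, 0, 0, -0.34, 1]
    - [29, -26, -11.6, 0, 0, -0.41, 1]
    - [34, -31, -11.6, 0, 0, -0.49, 1]
    - [38, -35.5, -11.6, 0, 0, -0.56, 1]
    - [42, -40, -11.6, 0, 0, -0.63, 1]

```text
t: 1.35
ee_pos: [464.2, -63.9, 419.9]
tool_rot: [2.709, 1.591, 0.0]
ft_force: [1.9, -1.9, -0.5]
gripper_width: 0.996
grasp_force: 0.0
```

```bash
python3 - <<'E'
from h import *
go((573,275,420,-.166),(573,275,200,-.166))
E
```

```text
t 1.35 pos [464.2 -63.9 419.9] F [ 1.9 -1.9 -0.5] w 0.996 gf 0.0
[ 3.49e+01 -7.01e+00 -1.00e-02] [ 0.     0.    -0.343]
[34.9  -7.02 21.99] [ 0.     0.    -0.343]
```

Request:
jog_arm:
  increments:
    - [5, -1, 0, 0, 0, -0.05, 1]
    - [10, -2, 0, 0, 0, -0.1, 1]
    - [15, -3, 0, 0, 0, -0.16, 1]
    - [20, -4, 0, 0, 0, -0.22, 1]
    - [25, -5, 0, 0, 0, -0.27, 1]
    - [30, -6, 0, 0, 0, -0.33, 1]
    - [34.9, -7, 0, 0, 0, -0.343, 1]
    - [34.9, -7, 0, 0, 0, -0.343, 1]
    - [34.9, -7, 5, 0, 0, -0.343, 1]
    - [34.9, -7, 10, 0, 0, -0.343, 1]

```text
t: 2.6
ee_pos: [573.6, 271.9, 318.7]
tool_rot: [2.4, 2.026, 0.001]
ft_force: [1.6, 0.6, -0.5]
gripper_width: 0.998
grasp_force: 0.0
```

```bash
python3 - <<'E'
from h import *
cv2.imwrite("pics/s2f.png",bot.grab_frame("scene")[:,:,::-1])
cv2.imwrite("pics/t2f.png",bot.grab_frame("top")[:,:,::-1])
crop("pics/s2f.png",270,60,260,190,3,"pics/s2.png")
go((573,275,76,-.166))
E
```

```text
t 2.7 pos [572.3 270.8 315.4] F [-0.7 -0.1 -0.3] w 1.0 gf 0.0
[ 0.54  0.13 23.93] [-0.006  0.005 -0.003]
```

View pics/s2.png

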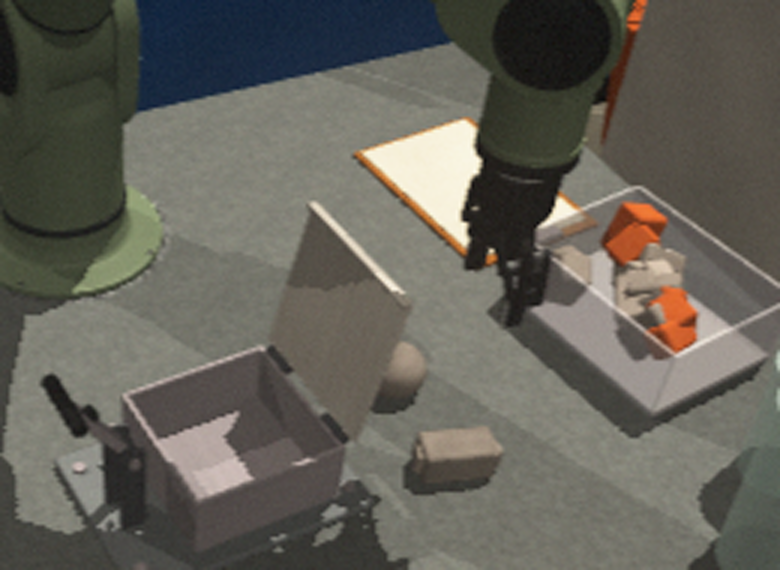

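Top of the lump in s2 is at about (455,445), and the gripper at (520,270) hangs over it clear of the lid edge (405,300). I'll descend.

Request:
jog_arm:
  increments:
    - [0.5, 0.1, 5, 0, 0, 0, 1]
    - [1, 0.1, 9.5, 0, 0, 0, 1]
    - [1.2, 0.1, 14, 0, 0, 0, 1]
    - [1.2, 0.1, 17.5, 0, 0, 0, 1]
    - [1.2, 0.1, 20.5, 0, 0, 0, 1]
    - [1.2, 0.1, 22.5, 0, 0, 0, 1]
    - [1.2, 0.1, 23.5, 0, 0, 0, 1]
    - [1.2, 0.1, 23.5, 0, 0, 0, 1]

```text
t: 3.7
ee_pos: [576.9, 284.5, 85.3]
tool_rot: [2.4, 2.027, 0.0]
ft_force: [0.1, -0.2, -0.1]
gripper_width: 0.999
grasp_force: 0.0
```

Request:
jog_arm:
  increments:
    - [0, 0, 0, 0, 0, 0, 0.4]
    - [0, 0, 0, 0, 0, 0, 0]
    - [0, 0, 0, 0, 0, 0, -0.5]
    - [0, 0, 0, 0, 0, 0, -1]
    - [0, 0, 0, 0, 0, 0, -1]
    - [0, 0, 0, 0, 0, 0, -1]
  squeeze: 50

```text
t: 4.45
ee_pos: [577.3, 284.7, 86.2]
tool_rot: [2.4, 2.026, 0.003]
ft_force: [-0.1, -1.3, 11.4]
gripper_width: 0.563
grasp_force: 49.6
```

Request:
jog_arm:
  increments:
    - [0, 0, -2, 0, 0, 0, -1]
    - [0, 0, -6, 0, 0, 0, -1]
    - [0, 0, -11, 0, 0, 0, -1]
    - [0, 0, -16, 0, 0, 0, -1]
    - [0, 0, -21, 0, 0, 0, -1]
    - [0, 0, -26, 0, 0, 0, -1]
    - [0, 0, -30, 0, 0, 0, -1]
    - [0, 0, -33, 0, 0, 0, -1]
    - [0, 0, -33, 0, 0, 0, -1]

```text
t: 5.58
ee_pos: [576.3, 284.8, 417.7]
tool_rot: [2.399, 2.027, 0.006]
ft_force: [-0.9, 0.8, -6.2]
gripper_width: 0.559
grasp_force: 52.8
```

```bash
python3 - <<'E'
from h import *
go((499,25,415,-.08),(499,25,114,-.08))
E
```

```text
t 5.58 pos [576.3 284.8 417.7] F [-0.9  0.8 -6.2] w 0.559 gf 52.8
[-26.91  -3.29   0.2 ] [ 0.003 -0.002 -0.088]
[-26.97  -3.37  30.3 ] [ 0.003 -0.002 -0.088]
```

Request:
jog_arm:
  increments:
    - [-3, -0.4, 0, 0, 0, -0.03, -1]
    - [-7, -0.9, 0, 0, 0, -0.08, -1]
    - [-11, -1.4, 0, 0, 0, -0.13, -1]
    - [-15, -1.9, 0, 0, 0, -0.18, -1]
    - [-19, -2.4, 0, 0, 0, -0.23, -1]
    - [-23, -2.9, 0, 0, 0, -0.25, -1]
    - [-26, -3.3, 0, 0, 0, -0.25, -1]
    - [-26, -3.3, 0, 0, 0, -0.25, -1]
    - [-26, -3.3, 4, 0, 0, -0.25, -1]
    - [-26, -3.3, 9, 0, 0, -0.25, -1]

```text
t: 6.82
ee_pos: [500.4, 34.3, 323.9]
tool_rot: [2.127, 2.311, 0.002]
ft_force: [0.4, -0.1, -5.8]
gripper_width: 0.562
grasp_force: 52.8
```

```bash
python3 - <<'E'
from h import *
cv2.imwrite("pics/s3f.png",bot.grab_frame("scene")[:,:,::-1])
crop("pics/s3f.png",250,40,240,190,3,"pics/s3.png")
go((499,34,114,.08))
E
```

```text
t 6.88 pos [498.   33.7 317.7] F [ -5.   -0.8 -15.5] w 0.559 gf 54.1
[ 0.    0.25 20.37] [-0.007 -0.001  0.003]
```

View pics/s3.png

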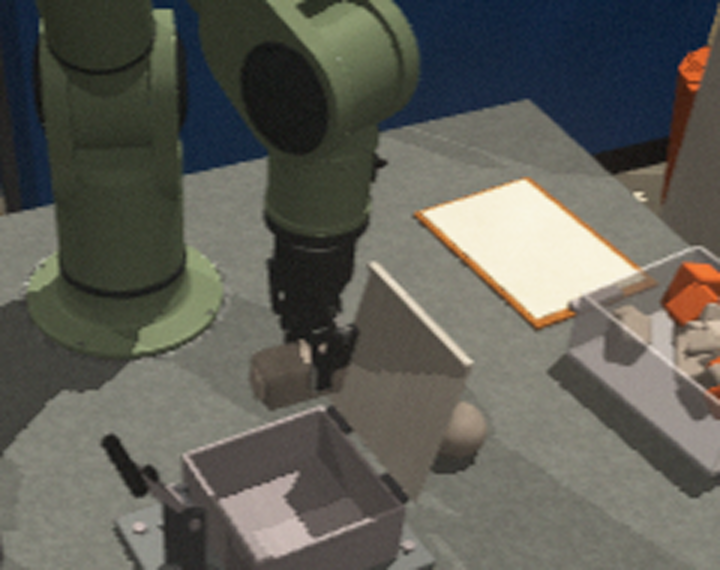

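s3 shows the lump held level, its left end at about (255,370) and the fingers near its right end at about (325,360). I'll check how far off-centre the grip is.

```bash
python3 - <<'E'
from h import *
f=lambda u,v:(250+u/3,40+v/3)
for p,z in(((253,375),255),((268,405),232),((312,395),232),((325,388),245)): print(p,onz("scene",f(*p),z))
E
```

```text
(253, 375) [485.7 -17.5 255. ]
(268, 405) [509.3 -10.6 232. ]
(312, 395) [512.2  36.6 232. ]
(325, 388) [520.3  46.5 245. ]
```

Request:
jog_arm:
  increments:
    - [-0.4, 0.2, 4, 0, 0, 0, -1]
    - [-0.6, 0.2, 8, 0, 0, 0, -1]
    - [-0.6, 0.2, 12, 0, 0, 0, -1]
    - [-0.6, 0.2, 15, 0, 0, 0, -1]
    - [-0.6, 0.2, 17.5, 0, 0, 0, -1]
    - [-0.6, 0.2, 19, 0, 0, 0, -1]
    - [-0.6, 0.2, 20, 0, 0, 0, -1]
    - [-0.6, 0.2, 20, 0, 0, 0, -1]
    - [-0.6, 0.2, 20, 0, 0, 0, -1]

```text
t: 8.0
ee_pos: [503.4, 27.9, 125.6]
tool_rot: [2.128, 2.31, 0.001]
ft_force: [-0.2, -1.2, -5.0]
gripper_width: 0.561
grasp_force: 54.1
```

Request:
jog_arm:
  increments:
    - [0, 0, 0.7, 0, 0, 0, -1]
    - [0, 0, 1.1, 0, 0, 0, -1]
    - [0, 0, 1.3, 0, 0, 0, -1]
    - [0, 0, 1.3, 0, 0, 0, -1]

```text
t: 8.5
ee_pos: [503.0, 27.9, 111.8]
tool_rot: [-2.128, -2.311, 0.0]
ft_force: [-0.6, 0.1, -6.4]
gripper_width: 0.564
grasp_force: 54.2
```

Request:
jog_arm:
  increments:
    - [0, 0, 0.2, 0, 0, 0, -1]
    - [0, 0, 0.4, 0, 0, 0, -1]
    - [0, 0, 0.4, 0, 0, 0, -1]

```text
t: 8.88
ee_pos: [503.4, 27.7, 109.5]
tool_rot: [2.128, 2.308, 0.0]
ft_force: [-10.3, -1.8, 37.6]
gripper_width: 0.565
grasp_force: 47.3
```

Request:
jog_arm:
  increments:
    - [0, 0, -0.1, 0, 0, 0, -1]
    - [0, 0, -0.1, 0, 0, 0, 0.3]
    - [0, 0, -0.1, 0, 0, 0, 0.6]
    - [0, 0, -0.1, 0, 0, 0, 1]
    - [0, 0, -0.1, 0, 0, 0, 1]
    - [0, 0, -0.1, 0, 0, 0, 1]
    - [0, 0, -0.1, 0, 0, 0, 1]

```text
t: 9.75
ee_pos: [503.0, 27.9, 108.9]
tool_rot: [-2.129, -2.311, -0.0]
ft_force: [0.4, -0.0, 0.3]
gripper_width: 1.0
grasp_force: 0.0
```

Request:
jog_arm:
  increments:
    - [0, 0, -3, 0, 0, 0, 1]
    - [0, 0, -8, 0, 0, 0, 1]
    - [0, 0, -14, 0, 0, 0, 1]
    - [0, 0, -20, 0, 0, 0, 0]
    - [0, 0, -26, 0, 0, 0, -1]
    - [0, 0, -31, 0, 0, 0, -1]
    - [0, 0, -31, 0, 0, 0, -1]
    - [0, 0, -31, 0, 0, 0, -1]

```text
t: 10.75
ee_pos: [502.8, 27.7, 418.4]
tool_rot: [-2.129, -2.31, 0.001]
ft_force: [1.3, 0.1, -1.0]
gripper_width: -0.0
grasp_force: 0.0
```

```bash
python3 - <<'E'
from h import *
cv2.imwrite("pics/s4f.png",bot.grab_frame("scene")[:,:,::-1])
crop("pics/s4f.png",270,90,200,150,3,"pics/s4.png")
go((485,230,420,.08),(485,230,325,.08),(488,123,310,.08))
E
```

```text
t 10.8 pos [502.7  27.7 417.9] F [ 0.7 -0.8 -0.3] w 0.002 gf 0.0
[20.31 -0.11 -0.21] [-0.002  0.     0.002]
[20.31 -0.09  9.29] [-0.002  0.     0.002]
[ 9.62 -0.67 10.79] [-0.002  0.     0.002]
```

View pics/s4.png

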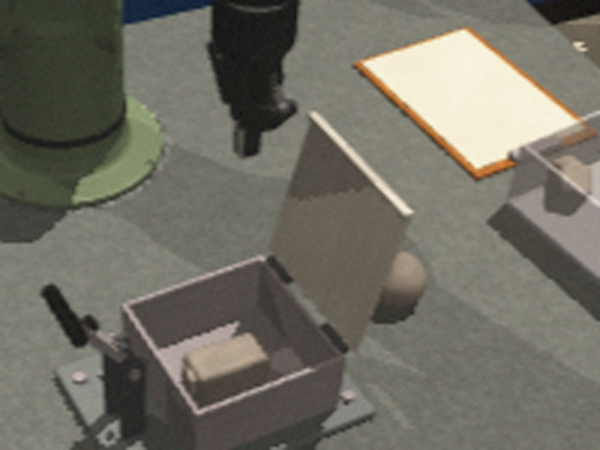

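Lump is lying flat in the chamber (s4 (228,365)), and the lid is still open. Now the lid.

Request:
jog_arm:
  increments:
    - [4, 0, 0, 0, 0, 0, -1]
    - [9, 0, 0, 0, 0, 0, -1]
    - [14, 0, 0, 0, 0, 0, -1]
    - [19, -0.1, 0, 0, 0, 0, -1]
    - [21, -0.1, 0, 0, 0, 0, -1]
    - [21, -0.1, 2, 0, 0, 0, -1]
    - [21, -0.1, 6, 0, 0, 0, -1]
    - [21, -0.1, 9.3, 0, 0, 0, -1]
    - [21, -0.1, 9.3, 0, 0, 0, -1]

```text
t: 11.92
ee_pos: [483.9, 236.5, 323.3]
tool_rot: [-2.126, -2.309, 0.007]
ft_force: [0.1, 0.7, 0.4]
gripper_width: 0.0
grasp_force: 0.0
```

Request:
jog_arm:
  increments:
    - [-2, 0, 0.1, 0, 0, 0, -1]
    - [-4.5, 0, 0.2, 0, 0, 0, -1]
    - [-7, 0, 0.2, 0, 0, 0, -1]
    - [-9.7, 0, 0.2, 0, 0, 0, -1]
    - [-12.5, 0, 0.6, 0, 0, 0, -1]
    - [-15.1, 0, 1, 0, 0, 0, -1]
    - [-17.3, 0, 2, 0, 0, 0, -1]
    - [-19.2, 0, 3, 0, 0, 0, -1]
    - [-19.2, 0, 3, 0, 0, 0, -1]

```text
t: 13.05
ee_pos: [500.4, 44.5, 295.1]
tool_rot: [-2.13, -2.308, 0.002]
ft_force: [-1.2, 0.2, 0.0]
gripper_width: -0.004
grasp_force: 0.0
```

```bash
python3 - <<'E'
from h import *
cv2.imwrite("pics/s5f.png",bot.grab_frame("scene")[:,:,::-1])
crop("pics/s5f.png",270,90,200,150,3,"pics/s5.png")
go((499,-14,264,.08))
E
```

```text
t 13.1 pos [500.4  45.6 295.6] F [-0.3  0.2 -0.1] w 0.003 gf 0.0
[-5.93 -0.62  3.16] [-0.001 -0.     0.001]
```

View pics/s5.png

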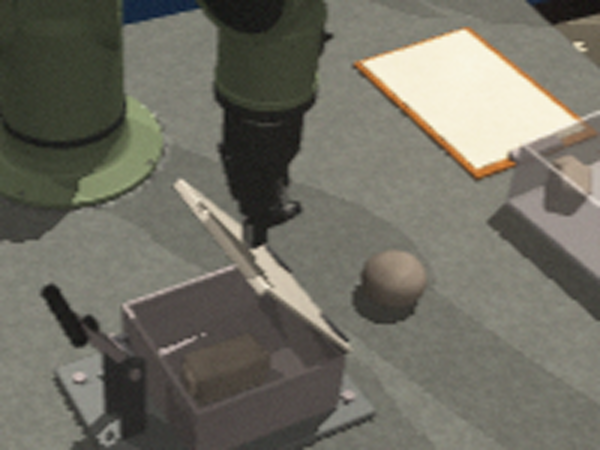

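Lid is half closed (edge at s5 (180,185)) and following the fingertip.

Request:
jog_arm:
  increments:
    - [-1.6, 0, 1.4, 0, 0, 0, -1]
    - [-3.1, 0, 3.1, 0, 0, 0, -1]
    - [-4.2, 0, 5, 0, 0, 0, -1]
    - [-5.2, 0, 7, 0, 0, 0, -1]
    - [-5.7, 0, 8.6, 0, 0, 0, -1]
    - [-6, 0, 10, 0, 0, 0, -1]
    - [-6.1, 0, 11, 0, 0, 0, -1]
    - [-6.1, 0, 11.5, 0, 0, 0, -1]
    - [-6.1, 0, 11.5, 0, 0, 0, -1]

```text
t: 14.22
ee_pos: [505.6, -14.8, 180.8]
tool_rot: [-2.128, -2.311, -0.0]
ft_force: [0.1, 0.7, 0.1]
gripper_width: -0.0
grasp_force: 0.0
```

Request:
jog_arm:
  increments:
    - [0, 0, 0.2, 0, 0, 0, -1]
    - [0, 0, 0.4, 0, 0, 0, -1]
    - [0, 0, 0.4, 0, 0, 0, -1]

```text
t: 14.6
ee_pos: [506.0, -14.8, 179.1]
tool_rot: [2.127, 2.309, 0.001]
ft_force: [-15.0, 0.2, 49.7]
gripper_width: -0.005
grasp_force: 24.6
```

Request:
jog_arm:
  increments:
    - [0, 0, -1, 0, 0, 0, -1]
    - [0, 0, -5, 0, 0, 0, -1]
    - [0, 0, -11, 0, 0, 0, -1]
    - [0, 0, -16, 0, 0, 0, -1]
    - [0, 0, -17, 0, 0, 0, -1]
    - [0, 0, -17, 0, 0, 0, -1]

```text
t: 15.35
ee_pos: [505.5, -15.2, 347.1]
tool_rot: [2.128, 2.31, 0.0]
ft_force: [0.1, 0.6, -1.4]
gripper_width: 0.006
grasp_force: 0.0
```

```bash
python3 - <<'E'
from h import *
cv2.imwrite("pics/s6f.png",bot.grab_frame("scene")[:,:,::-1])
crop("pics/s6f.png",230,90,200,150,3,"pics/s6.png")
go((513,-212,345,.08),(513,-212,275,.08),(508,-70,275,.08))
E
```

```text
t 15.4 pos [505.3 -15.2 346.2] F [ 0.2  0.5 -0.5] w -0.003 gf 0.0
[-19.67  -0.84   0.12] [-0.001  0.     0.002]
[-19.67  -0.84   7.12] [-0.001  0.     0.002]
[-5.48 -0.17  7.12] [-0.001  0.     0.002]
```

View pics/s6.png

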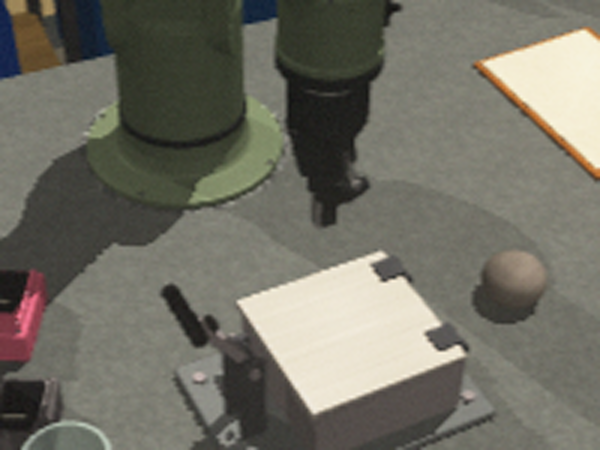

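The lid is shut flat on the rim (s6 (350,330)), and the clamp bar is still leaning out at (183,315).

Request:
jog_arm:
  increments:
    - [-5, -0.2, 0, 0, 0, 0, -1]
    - [-10, -0.4, 0, 0, 0, 0, -1]
    - [-15, -0.6, 0, 0, 0, 0, -1]
    - [-19.5, -0.8, 0, 0, 0, 0, -1]
    - [-20.3, -0.8, 1, 0, 0, 0, -1]
    - [-20.3, -0.8, 4, 0, 0, 0, -1]
    - [-20.3, -0.8, 7, 0, 0, 0, -1]
    - [-20.3, -0.8, 7, 0, 0, 0, -1]

```text
t: 16.4
ee_pos: [513.2, -217.0, 274.3]
tool_rot: [-2.124, -2.308, 0.002]
ft_force: [0.0, 0.1, -0.2]
gripper_width: 0.0
grasp_force: 0.0
```

Request:
jog_arm:
  increments:
    - [2, 0, 0, 0, 0, 0, -1]
    - [4, 0.1, 0, 0, 0, 0, -1]
    - [6, 0.2, 0, 0, 0, 0, -1]
    - [8, 0.3, 0, 0, 0, 0, -1]
    - [10, 0.4, 0, 0, 0, 0, -1]
    - [12, 0.5, 0, 0, 0, 0, -1]
    - [14, 0.6, 0, 0, 0, 0, -1]
    - [15.5, 0.6, 0, 0, 0, 0, -1]
    - [15.5, 0.6, 0, 0, 0, 0, -1]
    - [15.5, 0.6, 0, 0, 0, 0, -1]

```text
t: 17.65
ee_pos: [507.5, -63.5, 277.0]
tool_rot: [2.129, 2.31, -0.0]
ft_force: [0.4, 0.5, 0.5]
gripper_width: 0.004
grasp_force: 0.0
```

Request:
jog_arm:
  increments:
    - [0, 0, -3, 0, 0, 0, -1]
    - [0, 0, -8, 0, 0, 0, -1]
    - [0, 0, -8, 0, 0, 0, -1]

```text
t: 18.02
ee_pos: [508.5, -63.7, 359.9]
tool_rot: [2.127, 2.306, 0.004]
ft_force: [0.7, -0.3, -0.2]
gripper_width: 0.0
grasp_force: 0.0
```

```bash
python3 - <<'E'
from h import *
cv2.imwrite("pics/s7f.png",bot.grab_frame("scene")[:,:,::-1])
crop("pics/s7f.png",200,110,200,150,3,"pics/s7.png")
a=-.454
go((464,-347.5,345,a),(464,-347.5,345,a+np.pi/2),(464,-347.5,150,a+np.pi/2))
E
```

```text
t 18.07 pos [507.8 -63.9 358.1] F [-0.7  0.5 -0.5] w 0.003 gf 0.0
[-27.91  -6.65   1.32] [0.002 0.    0.534]
[-27.91  -6.65   1.32] [ 0.002  0.002 -1.036]
[-27.9   -6.7   20.82] [ 0.002  0.002 -1.036]
```

View pics/s7.png

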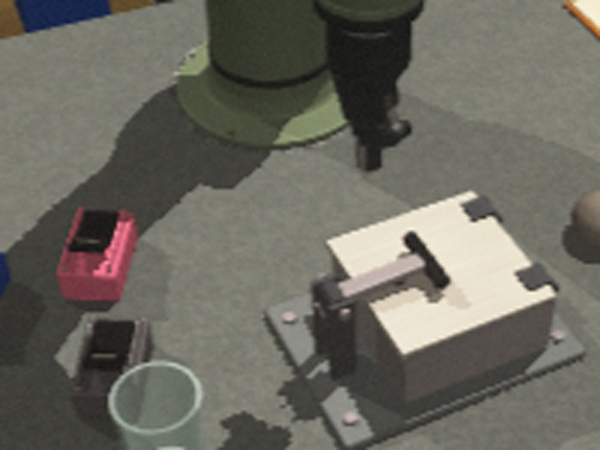

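The clamp lies flat across the lid, with its bar at s7 (428,258). Next is the black rocker near (110,350).

Request:
jog_arm:
  increments:
    - [-4, -1, 0, 0, 0, 0.1, -1]
    - [-9, -2, 0, 0, 0, 0.2, -1]
    - [-14, -3.2, 0, 0, 0, 0.3, -1]
    - [-19, -4.4, 0, 0, 0, 0.4, -1]
    - [-24, -5.6, 0, 0, 0, 0.5, -1]
    - [-27.9, -6.6, 0, 0, 0, 0.534, -1]
    - [-27.9, -6.7, 5, 0, 0, 0.534, -1]
    - [-27.9, -6.7, 11, 0, 0, 0.534, -1]
    - [-27.9, -6.7, 17, 0, 0, 0.534, -1]
    - [-27.9, -6.7, 17, 0, 0, 0.534, -1]

```text
t: 19.32
ee_pos: [461.4, -345.7, 183.0]
tool_rot: [-2.656, -1.663, 0.005]
ft_force: [0.6, -0.7, 1.4]
gripper_width: 0.002
grasp_force: 0.0
```

```bash
python3 - <<'E'
from h import *
cv2.imwrite("pics/s8f.png",bot.grab_frame("scene")[:,:,::-1])
crop("pics/s8f.png",170,130,150,120,4,"pics/s8.png")
go((464,-347.5,130,-.454))
E
```

```text
t 19.38 pos [ 462.9 -346.4  186. ] F [1.1 1.1 1.5] w -0.002 gf 0.0
[-0.05  0.17  5.6 ] [-0.004 -0.001  0.002]
```

View pics/s8.png

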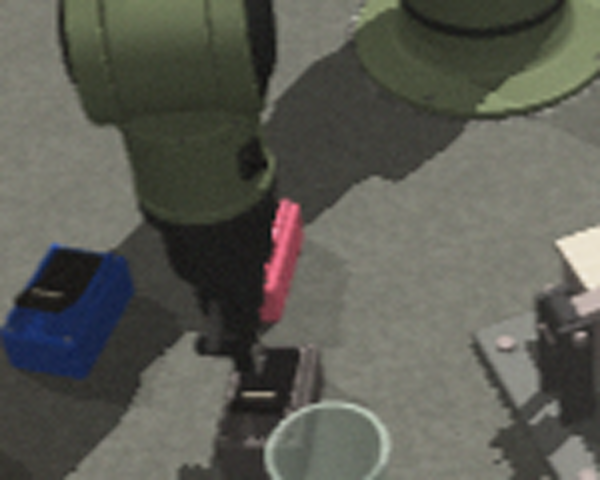

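Tip in s8 is at about (245,375), directly above the white-barred on end (258,395) and clear of the jar. Pressing.

Request:
jog_arm:
  increments:
    - [0, -0.1, 1.5, 0, 0, 0, -1]
    - [0, -0.1, 3, 0, 0, 0, -1]
    - [0, -0.1, 4, 0, 0, 0, -1]
    - [0, -0.1, 4.8, 0, 0, 0, -1]
    - [0, -0.1, 5.3, 0, 0, 0, -1]
    - [0, -0.1, 5.5, 0, 0, 0, -1]
    - [0, -0.1, 5.5, 0, 0, 0, -1]

```text
t: 20.25
ee_pos: [462.7, -346.2, 131.9]
tool_rot: [-2.663, -1.667, 0.0]
ft_force: [-0.4, -0.2, -0.0]
gripper_width: 0.002
grasp_force: 0.0
```

Request:
jog_arm:
  increments:
    - [0, 0, 0.2, 0, 0, 0, -1]
    - [0, 0, 0.4, 0, 0, 0, -1]
    - [0, 0, 0.4, 0, 0, 0, -1]

```text
t: 20.62
ee_pos: [462.8, -346.3, 128.8]
tool_rot: [2.662, 1.667, -0.0]
ft_force: [-3.5, 2.9, 18.4]
gripper_width: -0.001
grasp_force: 9.1
```

Request:
jog_arm:
  increments:
    - [0, 0, -2, 0, 0, 0, -1]
    - [0, 0, -7, 0, 0, 0, -1]
    - [0, 0, -13, 0, 0, 0, -1]
    - [0, 0, -18, 0, 0, 0, -1]
    - [-5, -5, -18, 0, 0, 0, -1]
    - [-10, -10, -18, 0, 0, 0, -1]
    - [-10, -10, -18, 0, 0, 0, -1]
    - [-10, -10, -18, 0, 0, 0, -1]

```text
t: 21.62
ee_pos: [328.4, -392.9, 308.7]
tool_rot: [2.663, 1.664, -0.0]
ft_force: [0.4, -0.0, -0.9]
gripper_width: 0.0
grasp_force: 0.0
```

```bash
python3 - <<'E'
from h import *
cv2.imwrite("pics/s9f.png",bot.grab_frame("scene")[:,:,::-1])
crop("pics/s9f.png",200,140,200,150,4,"pics/s9.png"); go()
E
```

```text
t 21.68 pos [ 329.6 -392.3  308.6] F [ 0.7  0.7 -0.8] w -0.001 gf 0.0
```

View pics/s9.png

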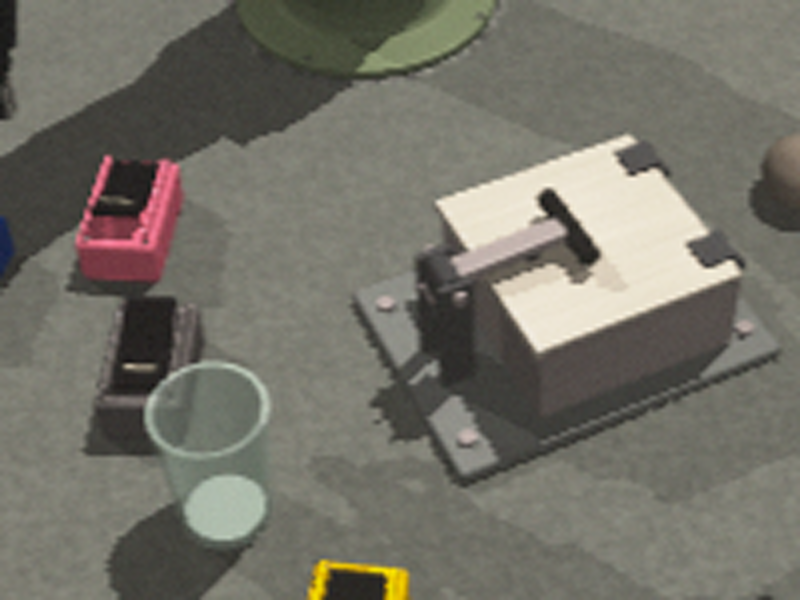

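The rocker's on end is now down (white bar at (140,367), far end raised). The lid is shut, the clamp is across it, and the jar and cobble haven't moved.

```bash
python3 -c "
from workcell import bot
print(bot.hand_in())"
```

```text
the job is handed in; nothing more can be done
None
```

The job is handed in at about 22 s of the 72 s limit. The last pictures show the concrete piece set down in the chamber, lid shut, clamp down across it and rocker on, with the cobble and jar left alone; the hand-in gave no verdict.

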